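# Load a relief block carved side up and pump the vacuum hold-down

### The job

Take the red-faced relief block out of its stand, lay it fully home and flat in the pocket of the vacuum hold-down with its carved red face up, setting it down rather than dropping it, and let go of it. Then pump the hold-down's red-handled lever three full strokes, each fully down and let all the way back up. Leave the blue-faced block, the ink jar, the bottle and the pencil cup where they stand.

Things in the scene. Friction and masses are not known exactly. Their poses are not given: they have to be found in the camera images.
- block_red: Block to load: wood with a rust-red carved face bearing cream trees, plain wood back; 0.1 kg, 56 wide, 72 tall, 21 thick. Starts upright in its stand on a short edge, 6 mm above the table, face looking some level way. Origin: centre of that edge, mid thickness. x points out of the carved face, y along the width, z along the 72 mm length (up as it stands). Lying carved face up, x points up.
- block_red_mid (a point): Centre of the red block: 36 mm along the block's z from its origin, mid thickness; same axes. The block is a 17 mm wooden back plate (56 x 72) plus the 4 mm red sheet (50 x 66, set in 3 mm all round). The plain back bears only a small red dot (18 mm), so that it is known from behind; likewise a blue dot on the blue block.
- stand_red: Fixed dark wood stand of the red block: base 70 x 72 x 6 mm, two lips 40 wide (along y), 6 thick, tops 20 mm above the table, slot between them 24 mm wide; end stops 61 mm apart, 10 mm above the table. The block overhangs the lips by 8 mm each side, so fingers can take it across its 56 mm. Origin: centre of underside; z up, x across the slot, heading as the red block's x at the start.
- block_blue: Bystander: same size and axes as the red block, but with a deep blue face bearing a cream sun and waves; stands upright in the other stand. Origin: centre of the short edge it stands on.
- stand_blue: Fixed stand of the blue block, same as the red block's stand. Origin: centre of its underside; z up.
- chuck: Vacuum hold-down, fixed: grey base plate 120 (x) x 270 (y) x 12 mm; near its +y end an aluminium pedestal with the pocket on top, near its -y end a blue hand pump (body 60 x 60, 62 mm high, yoke to 104 mm). Origin: centre of the plate's underside; z up, x roughly away from the robot, y to the left.
- pocket (a point): Centre of pocket floor, 40 mm above the table, axes as the hold-down's. Takes the block flat, 72 mm side along y, either way round. Walls 8 mm high: end walls 76 mm apart (y), corner cheeks 60 mm apart (x), 10 mm long; between them the x sides are open 56 mm, where the pedestal is just 46 wide and 28 above the plate: room for fingers. Block home: centre 10.5 mm above this point.
- pivot (a point): Point on the lever's hinge axis in the pump's yoke, 90 mm above the table; the axis runs along the hold-down's y.
- handle (a point): Centre of the lever's red crossbar: a round bar 18 mm thick and 70 mm long along the hold-down's y. It lies 150 mm from the pivot, towards the hold-down's -x (the robot's side), 40 degrees above level when the lever is up.
- lever (a joint): Pump lever angle in rad: 0 fully up (rest), grows as the handle is pressed down, 0.75 at the bottom stop (handle 3 degrees below the pivot's level). A spring lifts it back in about a second when let go; pressing from above on the crossbar takes about 5 N at the top, 10 to 13 N at the bottom.
- ink: Bystander: loose amber ink jar with a black lid, 40 mm across, 62 mm high. Origin: centre of its underside, z up.
- medium: Bystander: loose small amber bottle with a white cap, 34 mm across, 75 mm high. Origin: centre of its underside, z up.
- pencils: Bystander: loose white ceramic pencil cup, 72 mm across the rim, 75 mm high, pencils up to 140 mm. Origin: centre of its underside, z up.
There are look-alikes about, which are no part of the job. What is shaped like the block_red but yellow is not meant.

How it is judged:
By the outcome, as a careful person would: the job done as asked, in the order asked, and still so for the second after the job is handed in, with the robot touching nothing.
It also fails if it takes over 72 s, if anything falls off the work surface, if the arm or the gripper's body presses on something with over 40 N, if the wrist force passes 120 N, or if a joint passes its speed limit or range.

### The arm

A 6-joint arm with a two-finger parallel gripper is mounted at the origin on the work surface. World frame = base frame: x ahead of the robot, y to its left, z up, the work surface at z = 0. Lengths are in m, angles in rad, forces in N, time in s.
With the tool pointing down it reaches from about 0.325 to 0.85 m from the base axis. Payload 15.5 kg.
Tool frame: the origin (TCP) lies at the very end of the fingers, on their centre line; the grasp point (between the pads) lies r.grip_depth behind it (r.grip_depth is the distance from the TCP to the grasp point, in m); z points along the fingers, y is the line along which they close (so a half turn about z gives the same grasp; the last joint's range is limited). The gripper opens to 91 mm and grips with 3 to 60 N. Pads are 32 mm wide; open, the fingers measure 118 mm over their backs; the gripper's body (76 mm by 178 mm) begins 60 mm behind the grasp point.
Start: joints at [1.198, 0.494, 1.345, -0, 1.302, -0.096], TCP at [0.171, 0.601, 0.214] pointing down, gripper open.
Joint ranges: [-2.91, 2.91], [-0.82, 2.16], [0.22, 2.67], [-1.22, 4.37], [0.12, 2.79], [-3.08, 3.08]. Speed limits (rad/s): [1.89, 1.89, 2.57, 3.01, 3.01, 3.01].

### API

Orientations are given as [roll, pitch, yaw] about the fixed x, y, z axes, in that order (R = Rz(yaw) Ry(pitch) Rx(roll)).
In Python, from station import status, optics, r gives the robot as it stands.
- The arm moves only by the tool arm_command, never from a script. Its argument "plan" is a list of rows, each an object of numbers: "gripper": the finger opening in cm, from 0 to 9.12; "tx", "ty", "tz": the shift along the tool's x, y, z in cm; "wx", "wy", "wz": the turn, a rotation vector about the tool's x, y, z in rad. In form: [{"gripper": .., "tx": .., "ty": .., "tz": .., "wx": .., "wy": .., "wz": ..}, ...]. A call has 1 to 10 rows; each row is the pose to reach, as a shift and turn from the pose commanded when the call began, along the tool's axes at that moment; what a row does not reach only later rows make up. A row lasts 1/12 s, in which the tool goes at most 41.7 mm and 7.16 degrees, less where a joint would pass 70% of its speed; a pose out of reach is approached as far as the arm can. A call with a gripper value outside its range is refused whole. The fingers move at their own pace and stop on an object; the grip force is fixed at half the most. Time passes only in rows, so rows that repeat a pose let the fingers close. It gives the time, the measured TCP pose, the force, the opening and the grip force at its end, in the units of the state.
- status.get_state(): the state, without advancing time (a new reading comes with each control period).
- optics.get_image(name): name is "scene" or "side" or "wrist"; returns (picture, depth): 384x512x3 uint8, blue, green, red; 384x512 float32, m along the optical axis (not along the pixel's ray), 0 where there is no reading.
- optics.get_calibration(name): a dict with "camera_matrix" (3x3 intrinsics, pixels), "dist" ([k1, k2, p1, p2, k3] as OpenCV has them; the pictures are not rectified), "R" (3x3) and "t" (3): a world point X has camera coordinates R X + t; the wrist camera has in their place "mount" (4x4, takes a point from camera to tool coordinates, whose origin is the TCP and whose axes are the flange's). Camera axes: x right, y down, z forward; pixel columns grow to the right and rows downward; lengths in m; the calibration is good to about 2 mm. A picture is of the moment at which its call begins: read the wrist's pose just before it. get_calibration takes no time and is no camera call.
- r.job_done(): hands the job in; it is judged then, once.
The state is a dict: "t": time; "q": joint angles; "qd": joint speeds; "effort": joint torques, N m; "eef_pos": TCP position; "eef_rot": TCP orientation; "wrist_force": force on the tool from outside, world axes, zero at the start; "moment": the same for the moment, N m; "opening": opening from 0.0 (shut) to 1.0 (fully open); "gripper_force": force on a finger pad.
Only numpy, scipy, OpenCV 4.12 (cv2) and the standard library are available. Lean on these libraries where they do the work, as an engineer would, in place of code of your own. Each camera call takes 0.05 s, during which the arm holds its last target. There are 200 camera calls.

## Working session

There is one attempt and no reset: what is moved stays moved. The work goes in short steps, Python scripts to look and compute and a tool call to move; the robot and the scene stay as the last step left them, time stands still between calls to the robot, and variables do not carry over. Pictures are saved under pics/ and viewed, at most 10 in all, crops included, and the job is handed in when it is done.

Besides the shell and the picture viewer there is one more tool, called after ">>>" as name(argument=value, ...) on one line, values as JSON. arm_command: Moves the arm, as the interface text tells. Its arguments: {"type":"object","properties":{"plan":{"type":"array","items":{"type":"object","properties":{"gripper":{"type":"number"},"tx":{"type":"number"},"ty":{"type":"number"},"tz":{"type":"number"},"wx":{"type":"number"},"wy":{"type":"number"},"wz":{"type":"number"}}}}},"required":["plan"]}

```bash
ls; mkdir -p pics; cat > h.py <<'E'
import numpy as np, cv2
from station import status, optics, r
from scipy.spatial.transform import Rotation as Ro
def grab(n):
    s=status.get_state(); im,d=optics.get_image(n); c=optics.get_calibration(n)
    K=np.array(c["camera_matrix"]);D=np.array(c["dist"])
    if n=="wrist":
        T=np.eye(4);T[:3,:3]=Ro.from_euler("xyz",s["eef_rot"]).as_matrix();T[:3,3]=s["eef_pos"]
        M=T@np.array(c["mount"])
    else:
        M=np.eye(4);R=np.array(c["R"]);M[:3,:3]=R.T;M[:3,3]=-R.T@np.array(c["t"])
    return im,d,K,D,M
def world(d,K,D,M):
    h,w=d.shape; u,v=np.meshgrid(np.arange(w),np.arange(h))
    p=cv2.undistortPoints(np.stack([u,v],-1).reshape(-1,1,2).astype(float),K,D).reshape(h,w,2)
    P=np.dstack([p*d[...,None],d]); W=P@M[:3,:3].T+M[:3,3]; W[d<=0]=np.nan
    return W
E
python3 - <<'E'
from h import *
print(status.get_state()["eef_rot"], r.grip_depth)
ims=[]
for n in ["scene","side","wrist"]:
    im,d,K,D,M=grab(n); np.savez("/tmp/"+n,im=im,d=d,K=K,D=D,M=M); ims.append(im); print(n,M.round(3))
cv2.imwrite("pics/a.png",ims[0]); cv2.imwrite("pics/b.png",ims[1])
E
```

```text
pics
[-3.14045267e+00 -1.27706509e-04  2.86483881e+00] 0.0188
scene [[ 0.244  0.723 -0.647  1.223]
 [ 0.97  -0.195  0.148 -0.171]
 [-0.019 -0.663 -0.748  0.954]
 [ 0.     0.     0.     1.   ]]
side [[ 0.741 -0.429  0.517 -0.033]
 [-0.672 -0.467  0.575 -0.651]
 [-0.005 -0.774 -0.634  0.828]
 [ 0.     0.     0.     1.   ]]
wrist [[ 0.273  0.919  0.286  0.089]
 [ 0.962 -0.26  -0.082  0.624]
 [-0.001  0.297 -0.955  0.385]
 [ 0.     0.     0.     1.   ]]
```

View pics/a.png

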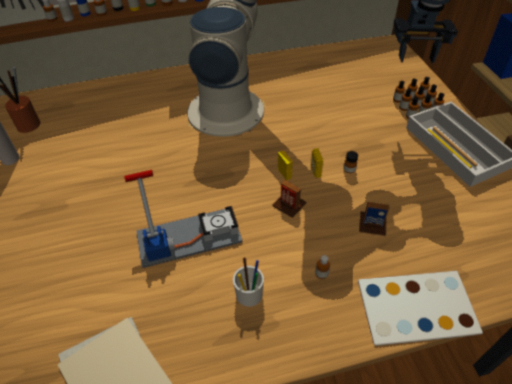

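View pics/b.png

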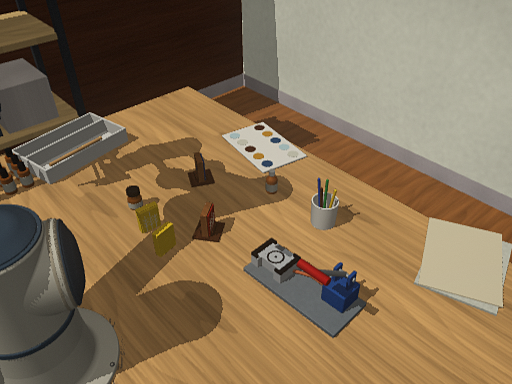

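Candidates: rust-red block in stand, scene (290,195) / side (208,218); yellow look-alikes scene (285,165), (317,162); blue block scene (375,215). I choose the red one. The hold-down is at scene (190,240), with its lever handle at (138,176).

```bash
python3 - <<'E'
from h import *
out=[]
for n,(u0,v0,u1,v1) in dict(scene=(265,170,325,230),side=(180,190,240,250)).items():
    z=np.load(f"/tmp/{n}.npz"); im=z["im"]; W=world(z["d"],z["K"],z["D"],z["M"])
    out.append(cv2.resize(im[v0:v1,u0:u1],(390,390),interpolation=cv2.INTER_NEAREST))
    hsv=cv2.cvtColor(im,cv2.COLOR_BGR2HSV)
    b,g,rr=[im[...,i].astype(int) for i in range(3)]
    red=(rr>70)&(rr>2.2*g)&(rr>2.2*b)
    print(n,"W at table",W[300,330],W[v1,u1])
    m=np.zeros_like(red);m[v0:v1,u0:u1]=1
    blk=m&(W[...,2]>.03)
    P=W[blk]; print("block pts",len(P),P.mean(0),P.min(0),P.max(0))
    top=m&(W[...,2]>.070); T=W[top]
    print("top",len(T),T.min(0),T.max(0))
    if len(T)>4:
        print(cv2.minAreaRect((T[:,:2]*1000).astype(np.float32)))
    print("block rect",cv2.minAreaRect((P[:,:2]*1000).astype(np.float32)))
    F=W[blk&red]
    if len(F)>20:
        c=F.mean(0);U,S,V=np.linalg.svd(F-c);print("red face",len(F),c,V[2],S)
    # handle & plate
    hm=red&(W[...,2]>.1); P=W[hm]; print("handle",len(P),P.mean(0),P.min(0),P.max(0))
    if len(P)>5: print(cv2.fitLine((P*1000).astype(np.float32),cv2.DIST_L2,0,.01,.01).ravel())
    pl=(W[...,2]>.006)&(W[...,2]<.018)&(im.max(2).astype(int)-im.min(2)<40)&(W[...,0]>.3)&(W[...,0]<.9)&(np.abs(W[...,1]+.1)<.4)
    k,l,st,_=cv2.connectedComponentsWithStats(pl.astype(np.uint8))
    i=1+st[1:,4].argmax();P=W[l==i];print("plate",st[i],P.mean(0),cv2.minAreaRect((P[:,:2]*1000).astype(np.float32)))
cv2.imwrite("pics/c.png",np.hstack(out))
E
```

```text
scene W at table [ 0.78705267  0.10271848 -0.00162621] [ 0.58441857  0.16321845 -0.00263957]
block pts 369 [0.4707375  0.09721296 0.059317  ] [0.36751019 0.07185134 0.03006147] [0.49975814 0.21588864 0.08345165]
top 147 [0.4481798  0.07185134 0.07013964] [0.49956297 0.11705334 0.08345165]
((472.9693298339844, 94.79736328125), (58.338443756103516, 24.296573638916016), 37.523746490478516)
block rect ((416.4796447753906, 126.87069702148438), (94.86752319335938, 156.36074829101562), 44.4754524230957)
red face 35 [0.47671046 0.08699161 0.07348161] [-0.53785934  0.72437335  0.43126625] [0.07547219 0.01517081 0.0107117 ]
handle 214 [ 0.3309275  -0.37108406  0.17438646] [-0.14191227 -0.73392067  0.10011184] [ 0.44534619 -0.25790383  0.19788484]
[ 7.9461038e-01  5.9261078e-01  1.3193518e-01  3.3092752e+02
 -3.7108411e+02  1.7438638e+02]
plate [ 359  276   67   59 1960] [0.84211    0.23209723 0.00825903] ((829.1671142578125, 231.88189697265625), (136.10403442382812, 142.05413818359375), 89.67255401611328)
side W at table [ 0.5136268  -0.28576343  0.02879095] [ 0.48642105 -0.01691922  0.0007710
[... 226 characters left out ...]
71142578125), (57.79131317138672, 21.701852798461914), 37.95634078979492)
block rect ((470.5571594238281, 91.33822631835938), (58.960426330566406, 22.539295196533203), 35.84563064575195)
red face 32 [0.46989962 0.08019143 0.06822601] [ 0.60175129 -0.79866737  0.00508071] [0.10206717 0.05209242 0.00559096]
handle 328 [ 0.4290128  -0.29554937  0.19219796] [ 0.42210338 -0.32866189  0.18125152] [ 0.43983199 -0.25855369  0.19795908]
[-5.8101751e-02  9.9831045e-01 -6.7970704e-04  4.2901282e+02
 -2.9554947e+02  1.9219795e+02]
plate [ 244  261  122   76 2885] [ 0.49041994 -0.23556979  0.01220592] ((511.00225830078125, -205.75250244140625), (120.32904815673828, 269.67755126953125), 3.417452335357666)
```

View pics/c.png

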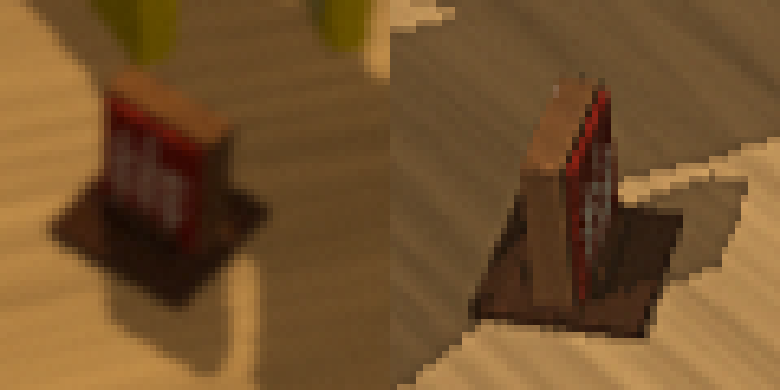

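The crop confirms the red carved face with cream trees (scene crop about (290,195)), standing in its dark stand and facing roughly (+x,−y). Next I measure the pocket, and then move.

```bash
cat >> h.py <<'E'
def mv(p,R):
    """shift(cm)/rotvec from present measured pose to TCP p, rot matrix R"""
    s=status.get_state(); A=Ro.from_euler("xyz",s["eef_rot"])
    print("t",round(s["t"],2),"tcp",np.round(s["eef_pos"],4),"q",np.round(s["q"],2))
    print("  d cm",np.round(A.inv().apply(np.array(p)-s["eef_pos"])*100,2),"w",np.round((A.inv()*Ro.from_matrix(R)).as_rotvec(),3))
def frame(head,th):
    """tool y at heading head (rad); th = lean of tool z towards -x_b (x_b = tool y turned -90deg)"""
    y=np.array([np.cos(head),np.sin(head),0]); xb=np.array([y[1],-y[0],0]); z=-np.cos(th)*np.array([0,0,1])-np.sin(th)*xb
    return np.stack([np.cross(y,z),y,z],1)
E
python3 - <<'E'
from h import *
a=np.radians(3.4); X=np.array([np.cos(a),np.sin(a)]);Y=np.array([-X[1],X[0]]);C=np.array([.511,-.2058])
for n in ["scene","side"]:
    z=np.load(f"/tmp/{n}.npz");W=world(z["d"],z["K"],z["D"],z["M"]);im=z["im"]
    L=np.dstack([(W[...,:2]-C)@X,(W[...,:2]-C)@Y,W[...,2]])
    inb=(abs(L[...,0])<.08)&(L[...,1]>0.01)&(L[...,1]<.15)
    w=inb&(L[...,2]>.043)&(L[...,2]<.056);P=L[w]
    print(n,len(P),np.percentile(P,[1,99],axis=0).round(4).tolist(),cv2.minAreaRect((P[:,:2]*1000).astype(np.float32)))
    print(" hist x",np.histogram(P[:,0]*1000,range(-45,46,5))[0].tolist()," y",np.histogram(P[:,1]*1000,range(10,150,5))[0].tolist())
    f=inb&(abs(L[...,2]-.04)<.003);print(" floor",L[f].min(0),L[f].max(0), L[f].mean(0))
    b,g,rr=[im[...,i].astype(int) for i in range(3)]
    h=(rr>70)&(rr>2.2*g)&(rr>2.2*b)&(L[...,2]>.16)&(abs(L[...,0])<.2)&(abs(L[...,1])<.2);P=L[h];print(" handle",np.percentile(P,[1,50,99],axis=0).round(4).tolist())
    pu=(b>1.5*rr)&(b>60)&(abs(L[...,0])<.08)&(L[...,1]<0)&(L[...,1]>-.15)&(L[...,2]>.02);P=L[pu];print(" pump",np.percentile(P,[1,50,99],axis=0).round(4).tolist())
h=np.radians(37.5);mv([.471-.06*0,.092,.26],frame(h,0)); mv([.505,-.10,.28],frame(a,0))
print([x for x in dir(r) if x[0]!='_'])
E
```

```text
scene 205 [[-0.0296, 0.0411, 0.0431], [0.0406, 0.1346, 0.0521]] ((6.116733551025391, 87.92731475830078), (94.19329071044922, 72.65165710449219), 89.369873046875)
 hist x [0, 0, 1, 27, 13, 9, 13, 10, 15, 9, 9, 15, 10, 15, 11, 18, 24, 6]  y [0, 0, 0, 0, 0, 0, 37, 40, 11, 9, 1, 0, 0, 1, 3, 0, 0, 0, 1, 1, 2, 10, 9, 39, 40, 1, 0]
 floor [-0.03142573  0.04083057  0.03701779] [0.04146222 0.13412156 0.04289919] [0.00595385 0.08787217 0.03987876]
 handle [[-0.0872, -0.1142, 0.1844], [-0.077, -0.0812, 0.1929], [-0.0717, -0.0483, 0.1977]]
 pump [[0.0026, -0.1114, 0.0563], [0.0406, -0.078, 0.0618], [0.0576, -0.0533, 0.1062]]
side 307 [[-0.0327, 0.0389, 0.0431], [0.0383, 0.1342, 0.0516]] ((3.3330307006835938, 86.64706420898438), (74.82879638671875, 96.04402160644531), 0.11868254095315933)
 hist x [0, 0, 28, 29, 16, 19, 17, 19, 17, 26, 17, 20, 13, 22, 19, 27, 16, 2]  y [0, 0, 0, 0, 0, 25, 54, 44, 17, 10, 0, 1, 2, 2, 3, 2, 3, 3, 1, 3, 4, 13, 38, 46, 36, 0, 0]
 floor [-0.03325041  0.03853676  0.037099  ] [0.03781688 0.13231185 0.04299184] [0.00191233 0.08726067 0.04035782]
 handle [[-0.0924, -0.1171, 0.1823], [-0.0881, -0.0858, 0.1931], [-0.0783, -0.0497, 0.1974]]
 pump [[-0.0046, -0.1131, 0.0209], [0.0044, -0.0877, 0.061], [0.0493, -0.0569, 0.1049]]
t 0.15 tcp [0.1707 0.6009 0.2135] q [ 1.2   0.49  1.35 -0.    1.3  -0.1 ]
  d cm [-42.8  -40.76  -4.62] w [-0.001  0.     0.64 ]
t 0.15 tcp [0.1707 0.6009 0.2135] q [ 1.2   0.49  1.35 -0.    1.3  -0.1 ]
  d cm [-51.31 -58.3   -6.6 ] w [-1.000e-03  0.000e+00  1.235e+00]
['IKError', 'grip_depth', 'job_done']
```

>>> arm_command(plan=[{"tx": -51,"ty": -59.5,"tz": -3,"wz": 1.235},{"tx": -51,"ty": -59.5,"tz": -3,"wz": 1.235},{"tx": -51,"ty": -59.5,"tz": -3,"wz": 1.235},{"tx": -51,"ty": -59.5,"tz": -3,"wz": 1.235},{"tx": -51,"ty": -59.5,"tz": -3,"wz": 1.235},{"tx": -51,"ty": -59.5,"tz": -3,"wz": 1.235},{"tx": -51,"ty": -59.5,"tz": -3,"wz": 1.235},{"tx": -51,"ty": -59.5,"tz": -3,"wz": 1.235},{"tx": -51,"ty": -59.5,"tz": -3,"wz": 1.235},{"tx": -51,"ty": -59.5,"tz": -3,"wz": 1.235}])

```text
$.plan[0]: bad value
```

```bash
python3 - <<'E'
from h import *
mv([.511,-.119,.22],frame(np.radians(3.4),0))
E
```

```text
t 0.15 tcp [0.1707 0.6009 0.2135] q [ 1.2   0.49  1.35 -0.    1.3  -0.1 ]
  d cm [-52.41 -59.96  -0.6 ] w [-1.000e-03  0.000e+00  1.235e+00]
```

>>> arm_command(plan=[{"gripper": 9.1,"tx": -52.4,"ty": -60,"tz": -1,"wx": 0,"wy": 0,"wz": 1.235},{"gripper": 9.1,"tx": -52.4,"ty": -60,"tz": -1,"wx": 0,"wy": 0,"wz": 1.235},{"gripper": 9.1,"tx": -52.4,"ty": -60,"tz": -1,"wx": 0,"wy": 0,"wz": 1.235},{"gripper": 9.1,"tx": -52.4,"ty": -60,"tz": -1,"wx": 0,"wy": 0,"wz": 1.235},{"gripper": 9.1,"tx": -52.4,"ty": -60,"tz": -1,"wx": 0,"wy": 0,"wz": 1.235},{"gripper": 9.1,"tx": -52.4,"ty": -60,"tz": -1,"wx": 0,"wy": 0,"wz": 1.235},{"gripper": 9.1,"tx": -52.4,"ty": -60,"tz": -1,"wx": 0,"wy": 0,"wz": 1.235},{"gripper": 9.1,"tx": -52.4,"ty": -60,"tz": -1,"wx": 0,"wy": 0,"wz": 1.235},{"gripper": 9.1,"tx": -52.4,"ty": -60,"tz": -1,"wx": 0,"wy": 0,"wz": 1.235},{"gripper": 9.1,"tx": -52.4,"ty": -60,"tz": -1,"wx": 0,"wy": 0,"wz": 1.235}])

```text
t: 0.98
eef_pos: [0.3489, 0.2226, 0.2192]
eef_rot: [3.141, -0.0, 1.624]
wrist_force: [0.8, 0.8, -0.6]
opening: 0.996
gripper_force: 0.0
```

```bash
python3 - <<'E'
from h import *
mv([.511,-.119,.22],frame(np.radians(3.4),0))
E
```

```text
t 0.98 tcp [0.3489 0.2226 0.2192] q [ 0.42  0.19  1.82 -0.    1.13  0.37]
  d cm [-34.97  14.38  -0.08] w [ 0.    -0.    -0.006]
```

>>> arm_command(plan=[{"gripper": 9.1,"tx": -35,"ty": 14.4,"tz": 0,"wx": 0,"wy": 0,"wz": 0},{"gripper": 9.1,"tx": -35,"ty": 14.4,"tz": 0,"wx": 0,"wy": 0,"wz": 0},{"gripper": 9.1,"tx": -35,"ty": 14.4,"tz": 0,"wx": 0,"wy": 0,"wz": 0},{"gripper": 9.1,"tx": -35,"ty": 14.4,"tz": 0,"wx": 0,"wy": 0,"wz": 0},{"gripper": 9.1,"tx": -35,"ty": 14.4,"tz": 0,"wx": 0,"wy": 0,"wz": 0},{"gripper": 9.1,"tx": -35,"ty": 14.4,"tz": 0,"wx": 0,"wy": 0,"wz": 0},{"gripper": 9.1,"tx": -35,"ty": 14.4,"tz": 0,"wx": 0,"wy": 0,"wz": 0},{"gripper": 9.1,"tx": -35,"ty": 14.4,"tz": 0,"wx": 0,"wy": 0,"wz": 0},{"gripper": 9.1,"tx": -35,"ty": 14.4,"tz": 0,"wx": 0,"wy": 0,"wz": 0},{"gripper": 9.1,"tx": -35,"ty": 14.4,"tz": 0,"wx": 0,"wy": 0,"wz": 0}])

```text
t: 1.82
eef_pos: [0.5158, -0.1222, 0.219]
eef_rot: [3.14, 0.002, 1.627]
wrist_force: [-1.1, 1.3, -0.5]
opening: 0.997
gripper_force: 0.0
```

```bash
python3 - <<'E'
from h import *
mv([.511,-.119,.22],frame(np.radians(3.4),0))
im,d,K,D,M=grab("wrist"); np.savez("/tmp/w1",im=im,d=d,K=K,D=D,M=M); cv2.imwrite("pics/d.png",im)
W=world(d,K,D,M)
g=lambda lo,hi:(W[...,2]>lo)&(W[...,2]<hi)
m=g(.045,.052)&(abs(W[...,0]-.511)<.07)&(abs(W[...,1]+.119)<.07)
P=W[m];print(len(P),cv2.minAreaRect((P[:,:2]*1000).astype(np.float32)),np.median(P[:,2]))
hs=cv2.cvtColor(im,cv2.COLOR_BGR2HSV); print("table z",np.nanpercentile(W[...,2],[1,2,5]))
m=g(.01,.016)&(abs(W[...,0]-.511)<.1); P=W[m];print("plate",cv2.minAreaRect((P[:,:2]*1000).astype(np.float32)),P.mean(0))
E
```

```text
t 1.82 tcp [ 0.5158 -0.1222  0.219 ] q [-0.34  0.35  1.57 -0.    1.21 -0.4 ]
  d cm [ 0.35 -0.46 -0.1 ] w [ 0.002  0.002 -0.004]
1294 ((510.18853759765625, -119.51979064941406), (70.09557342529297, 94.24954223632812), 3.19160795211792) 0.048766770532870984
table z [-0.00095873 -0.00071818 -0.00034769]
plate ((514.38134765625, -204.10008239746094), (120.22981262207031, 269.969482421875), 2.9804141521453857) [ 0.5097467  -0.18142759  0.01282062]
```

View pics/d.png

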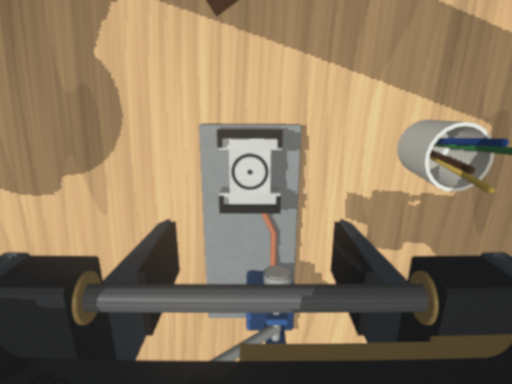

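Wrist view shows the pocket ring at about (250,171), clear of the pencil cup at (445,155). Pocket ≈ (0.510, −0.119), chuck yaw ≈ 3.3°. Now I move over the red block for a close look.

```bash
python3 - <<'E'
from h import *
mv([.471,.092,.23],frame(np.radians(37.5),0))
E
```

```text
t 1.87 tcp [ 0.5145 -0.12    0.2187] q [-0.34  0.35  1.58 -0.    1.21 -0.4 ]
  d cm [21.41 -3.17 -1.14] w [ 0.     0.001 -0.599]
```

>>> arm_command(plan=[{"gripper": 9.1,"tx": 21.4,"ty": -3.3,"tz": -1.1,"wx": 0,"wy": 0,"wz": -0.6},{"gripper": 9.1,"tx": 21.4,"ty": -3.3,"tz": -1.1,"wx": 0,"wy": 0,"wz": -0.6},{"gripper": 9.1,"tx": 21.4,"ty": -3.3,"tz": -1.1,"wx": 0,"wy": 0,"wz": -0.6},{"gripper": 9.1,"tx": 21.4,"ty": -3.3,"tz": -1.1,"wx": 0,"wy": 0,"wz": -0.6},{"gripper": 9.1,"tx": 21.4,"ty": -3.3,"tz": -1.1,"wx": 0,"wy": 0,"wz": -0.6},{"gripper": 9.1,"tx": 21.4,"ty": -3.3,"tz": -1.1,"wx": 0,"wy": 0,"wz": -0.6},{"gripper": 9.1,"tx": 21.4,"ty": -3.3,"tz": -1.1,"wx": 0,"wy": 0,"wz": -0.6},{"gripper": 9.1,"tx": 21.4,"ty": -3.3,"tz": -1.1,"wx": 0,"wy": 0,"wz": -0.6}])

```text
t: 2.53
eef_pos: [0.4669, 0.0959, 0.2301]
eef_rot: [-3.141, 0.0, 2.231]
wrist_force: [0.1, -1.4, -0.2]
opening: 0.999
gripper_force: 0.0
```

```bash
python3 - <<'E'
from h import *
im,d,K,D,M=grab("wrist"); cv2.imwrite("pics/e.png",im)
W=world(d,K,D,M)
m=(W[...,2]>.072)&(W[...,2]<.085)&(np.hypot(W[...,0]-.471,W[...,1]-.092)<.05)
P=W[m];R=cv2.minAreaRect((P[:,:2]*1000).astype(np.float32));print(len(P),R,np.median(P[:,2]))
# pick: grasp point = block mid +5mm up, lean 50deg
h=np.radians(37.5);th=np.radians(50)
F=frame(h,th); c=np.array([R[0][0]/1000,R[0][1]/1000,.046])
tcp=c+F[:,2]*r.grip_depth
print("tcp",tcp); mv(tcp-F[:,2]*.11,F)
E
```

```text
1034 ((472.7727355957031, 93.18948364257812), (55.714134216308594, 21.474159240722656), 36.66935729980469) 0.07847064923498556
tcp [0.46400558 0.10461507 0.03391559]
t 2.58 tcp [0.4672 0.0951 0.2301] q [ 0.08  0.27  1.67 -0.    1.2  -0.58]
  d cm [-7.48  0.3  12.55] w [-0.002  0.873  0.004]
```

View pics/e.png

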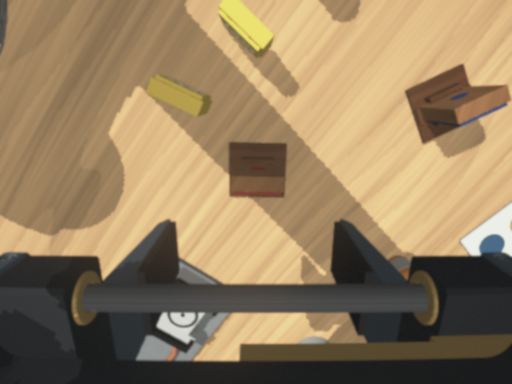

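The red block is at (258,170) with the red face on its lower edge, between yellow blocks at (178,94) and (246,25). The measurements agree to within 2 mm.

>>> arm_command(plan=[{"gripper": 9.1,"tx": -7.5,"ty": 0.3,"tz": 12.5,"wx": 0,"wy": 0.873,"wz": 0},{"gripper": 9.1,"tx": -7.5,"ty": 0.3,"tz": 12.5,"wx": 0,"wy": 0.873,"wz": 0},{"gripper": 9.1,"tx": -7.5,"ty": 0.3,"tz": 12.5,"wx": 0,"wy": 0.873,"wz": 0},{"gripper": 9.1,"tx": -7.5,"ty": 0.3,"tz": 12.5,"wx": 0,"wy": 0.873,"wz": 0},{"gripper": 9.1,"tx": -7.5,"ty": 0.3,"tz": 12.5,"wx": 0,"wy": 0.873,"wz": 0},{"gripper": 9.1,"tx": -7.5,"ty": 0.3,"tz": 12.5,"wx": 0,"wy": 0.873,"wz": 0},{"gripper": 9.1,"tx": -7.5,"ty": 0.3,"tz": 12.5,"wx": 0,"wy": 0.873,"wz": 0},{"gripper": 9.1,"tx": -7.5,"ty": 0.3,"tz": 12.5,"wx": 0,"wy": 0.873,"wz": 0},{"gripper": 9.1,"tx": -7.5,"ty": 0.3,"tz": 12.5,"wx": 0,"wy": 0.873,"wz": 0},{"gripper": 9.1,"tx": -7.5,"ty": 0.3,"tz": 12.5,"wx": 0,"wy": 0.873,"wz": 0}])

```text
t: 3.42
eef_pos: [0.5158, 0.0373, 0.1052]
eef_rot: [-3.141, -0.87, 2.228]
wrist_force: [0.3, 1.3, -0.2]
opening: 0.995
gripper_force: 0.0
```

```bash
python3 - <<'E'
from h import *
h=np.radians(37.2);th=np.radians(50)
F=frame(h,th); c=np.array([.472,.093,.046]); mv(c+F[:,2]*r.grip_depth,F)
E
```

```text
t 3.42 tcp [0.5158 0.0373 0.1052] q [-0.34  0.86  1.32  0.43  1.73 -1.1 ]
  d cm [ 0.06 -0.04 11.11] w [-0.007  0.003  0.005]
```

>>> arm_command(plan=[{"gripper": 9.1,"tx": 0,"ty": 0,"tz": 4,"wx": 0,"wy": 0,"wz": 0},{"gripper": 9.1,"tx": 0,"ty": 0,"tz": 6,"wx": -0.007,"wy": 0,"wz": 0.005},{"gripper": 9.1,"tx": 0,"ty": 0,"tz": 8,"wx": -0.007,"wy": 0,"wz": 0.005},{"gripper": 9.1,"tx": 0,"ty": 0,"tz": 9.5,"wx": -0.007,"wy": 0,"wz": 0.005},{"gripper": 9.1,"tx": 0.05,"ty": 0,"tz": 11.1,"wx": -0.007,"wy": 0,"wz": 0.005},{"gripper": 9.1,"tx": 0.05,"ty": 0,"tz": 11.1,"wx": -0.007,"wy": 0,"wz": 0.005},{"gripper": 9.1,"tx": 0.05,"ty": 0,"tz": 11.1,"wx": -0.007,"wy": 0,"wz": 0.005},{"gripper": 9.1,"tx": 0.05,"ty": 0,"tz": 11.1,"wx": -0.007,"wy": 0,"wz": 0.005}])

```text
t: 4.08
eef_pos: [0.4643, 0.105, 0.0354]
eef_rot: [3.138, -0.87, 2.224]
wrist_force: [-0.1, 0.7, -0.7]
opening: 0.999
gripper_force: 0.0
```

```bash
python3 - <<'E'
from h import *
h=np.radians(37.2);th=np.radians(50)
F=frame(h,th); c=np.array([.472,.093,.046]); mv(c+F[:,2]*r.grip_depth,F)
im,*_=grab("wrist"); cv2.imwrite("pics/f.png",im)
E
```

```text
t 4.08 tcp [0.4643 0.105  0.0354] q [-0.27  0.9   1.52  0.49  1.49 -1.16]
  d cm [-0.1  -0.12  0.11] w [0.    0.003 0.003]
```

View pics/f.png

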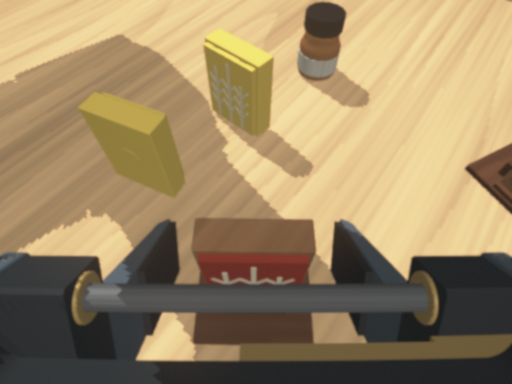

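The block (254,270) sits between the fingers, with the red face towards the gripper. I close on it.

>>> arm_command(plan=[{"gripper": 4.5,"tx": 0,"ty": -0.05,"tz": 0,"wx": 0,"wy": 0,"wz": 0},{"gripper": 4.5,"tx": 0,"ty": -0.05,"tz": 0,"wx": 0,"wy": 0,"wz": 0},{"gripper": 4.5,"tx": 0,"ty": -0.05,"tz": 0,"wx": 0,"wy": 0,"wz": 0},{"gripper": 4.5,"tx": 0,"ty": -0.05,"tz": 0,"wx": 0,"wy": 0,"wz": 0},{"gripper": 4.5,"tx": 0,"ty": -0.05,"tz": 0,"wx": 0,"wy": 0,"wz": 0},{"gripper": 4.5,"tx": 0,"ty": -0.05,"tz": 0,"wx": 0,"wy": 0,"wz": 0},{"gripper": 4.5,"tx": 0,"ty": -0.05,"tz": 0,"wx": 0,"wy": 0,"wz": 0},{"gripper": 4.5,"tx": 0,"ty": -0.05,"tz": 0,"wx": 0,"wy": 0,"wz": 0}])

```text
t: 4.8
eef_pos: [0.4632, 0.1049, 0.0342]
eef_rot: [3.141, -0.873, 2.222]
wrist_force: [1.0, -1.1, -0.4]
opening: 0.613
gripper_force: 30.0
```

```bash
python3 - <<'E'
from h import *
s=status.get_state();print(s["opening"],s["gripper_force"],s["wrist_force"])
p=np.array(s["eef_pos"]);R=Ro.from_euler("xyz",s["eef_rot"]).as_matrix()
np.savez("/tmp/grasp",p=p,R=R)
mv(p+[0,0,.12],R)
E
```

```text
0.6133834243381933 29.999164938926697 [ 0.96097949 -1.08188949 -0.38012276]
t 4.8 tcp [0.4632 0.1049 0.0342] q [-0.27  0.9   1.52  0.49  1.49 -1.16]
  d cm [ 9.19  0.01 -7.71] w [0. 0. 0.]
```

>>> arm_command(plan=[{"gripper": 4.5,"tx": 0.77,"ty": 0,"tz": -0.64,"wx": 0,"wy": 0,"wz": 0},{"gripper": 4.5,"tx": 1.92,"ty": 0,"tz": -1.6,"wx": 0,"wy": 0,"wz": 0},{"gripper": 4.5,"tx": 3.45,"ty": 0,"tz": -2.88,"wx": 0,"wy": 0,"wz": 0},{"gripper": 4.5,"tx": 5.4,"ty": 0,"tz": -4.5,"wx": 0,"wy": 0,"wz": 0},{"gripper": 4.5,"tx": 7.7,"ty": 0,"tz": -6.4,"wx": 0,"wy": 0,"wz": 0},{"gripper": 4.5,"tx": 10,"ty": 0,"tz": -8.3,"wx": 0,"wy": 0,"wz": 0},{"gripper": 4.5,"tx": 11.5,"ty": 0,"tz": -9.6,"wx": 0,"wy": 0,"wz": 0},{"gripper": 4.5,"tx": 11.5,"ty": 0,"tz": -9.6,"wx": 0,"wy": 0,"wz": 0}])

```text
t: 5.47
eef_pos: [0.4639, 0.105, 0.1885]
eef_rot: [3.134, -0.869, 2.227]
wrist_force: [-0.1, -0.4, -0.5]
opening: 0.611
gripper_force: 30.0
```

```bash
cat >> h.py <<'E'
# block mid in tool coordinates: x_b=tool..., from grasp
g0=np.load("/tmp/grasp.npz") if __import__("os").path.exists("/tmp/grasp.npz") else None
def place(mid,yaw,th2,R_off=None):
    """tool pose for block mid at `mid`, x_b up, z_b along chuck +y, given lean at pick"""
    hb=np.radians(37.2)
    yb=np.array([np.cos(hb),np.sin(hb),0]);xb=np.array([yb[1],-yb[0],0]);B0=np.stack([xb,yb,[0,0,1]],1); m0=np.array([.472,.093,.042])
    m0=m0+yb*((g0["p"]-m0)@yb) # self-centred across the width
    Y=np.array([-np.sin(yaw),np.cos(yaw),0]);X=np.array([np.cos(yaw),np.sin(yaw),0]);B1=np.stack([[0,0,1],X,Y],1)
    R=B1@B0.T@g0["R"]; p=np.array(mid)+B1@B0.T@(g0["p"]-m0)
    return p,R
PK=np.array([.5102,-.119,.0505]); YAW=.0576
E
python3 - <<'E'
from h import *
print(status.get_state()["opening"])
p,R=place(PK+[0,0,.1],YAW,0); print(p,R.round(2))
mv(p,R)
E
```

```text
0.6109999834901854
[ 0.51065002 -0.12680412  0.13567977] [[-0.05  1.    0.04]
 [ 0.76  0.06 -0.64]
 [-0.64 -0.   -0.77]]
t 5.47 tcp [0.4639 0.105  0.1885] q [-0.27  0.67  1.47  0.49  1.73 -1.03]
  d cm [-17.74 -10.35 -12.86] w [-0.05  -1.517  0.654]
```

>>> arm_command(plan=[{"gripper": 4.5,"tx": 2.3,"ty": 0,"tz": -1.9,"wx": -0.05,"wy": -1.517,"wz": 0.654},{"gripper": 4.5,"tx": 2.3,"ty": 0,"tz": -1.9,"wx": -0.05,"wy": -1.517,"wz": 0.654},{"gripper": 4.5,"tx": 2.3,"ty": 0,"tz": -1.9,"wx": -0.05,"wy": -1.517,"wz": 0.654},{"gripper": 4.5,"tx": 2.3,"ty": 0,"tz": -1.9,"wx": -0.05,"wy": -1.517,"wz": 0.654},{"gripper": 4.5,"tx": 2.3,"ty": 0,"tz": -1.9,"wx": -0.05,"wy": -1.517,"wz": 0.654},{"gripper": 4.5,"tx": 2.3,"ty": 0,"tz": -1.9,"wx": -0.05,"wy": -1.517,"wz": 0.654},{"gripper": 4.5,"tx": 2.3,"ty": 0,"tz": -1.9,"wx": -0.05,"wy": -1.517,"wz": 0.654},{"gripper": 4.5,"tx": 2.3,"ty": 0,"tz": -1.9,"wx": -0.05,"wy": -1.517,"wz": 0.654},{"gripper": 4.5,"tx": 2.3,"ty": 0,"tz": -1.9,"wx": -0.05,"wy": -1.517,"wz": 0.654},{"gripper": 4.5,"tx": 2.3,"ty": 0,"tz": -1.9,"wx": -0.05,"wy": -1.517,"wz": 0.654}])

```text
t: 6.3
eef_pos: [0.4628, 0.1055, 0.2155]
eef_rot: [-3.048, 0.323, 1.789]
wrist_force: [0.6, -0.6, -2.0]
opening: 0.613
gripper_force: 30.0
```

```bash
python3 - <<'E'
from h import *
p,R=place(PK+[0,0,.1],YAW,0)
mv(p,R)
E
```

```text
t 6.3 tcp [0.4628 0.1055 0.2155] q [ 0.32  0.37  1.63 -0.32  1.3   0.23]
  d cm [-19.96   1.05  15.06] w [-0.013 -0.367  0.157]
```

>>> arm_command(plan=[{"gripper": 4.5,"tx": -20,"ty": 1.05,"tz": 15,"wx": -0.013,"wy": -0.367,"wz": 0.157},{"gripper": 4.5,"tx": -20,"ty": 1.05,"tz": 15,"wx": -0.013,"wy": -0.367,"wz": 0.157},{"gripper": 4.5,"tx": -20,"ty": 1.05,"tz": 15,"wx": -0.013,"wy": -0.367,"wz": 0.157},{"gripper": 4.5,"tx": -20,"ty": 1.05,"tz": 15,"wx": -0.013,"wy": -0.367,"wz": 0.157},{"gripper": 4.5,"tx": -20,"ty": 1.05,"tz": 15,"wx": -0.013,"wy": -0.367,"wz": 0.157},{"gripper": 4.5,"tx": -20,"ty": 1.05,"tz": 15,"wx": -0.013,"wy": -0.367,"wz": 0.157},{"gripper": 4.5,"tx": -20,"ty": 1.05,"tz": 15,"wx": -0.013,"wy": -0.367,"wz": 0.157},{"gripper": 4.5,"tx": -20,"ty": 1.05,"tz": 15,"wx": -0.013,"wy": -0.367,"wz": 0.157},{"gripper": 4.5,"tx": -20,"ty": 1.05,"tz": 15,"wx": -0.013,"wy": -0.367,"wz": 0.157},{"gripper": 4.5,"tx": -20,"ty": 1.05,"tz": 15,"wx": -0.013,"wy": -0.367,"wz": 0.157}])

```text
t: 7.13
eef_pos: [0.5106, -0.1259, 0.1341]
eef_rot: [-3.133, 0.693, 1.637]
wrist_force: [0.7, -0.3, -2.3]
opening: 0.61
gripper_force: 30.0
```

```bash
python3 - <<'E'
from h import *
print("hover");p,R=place(PK+[0,0,.05],YAW,0); mv(p,R)
for n in ["side","wrist"]:
    im,d,K,D,M=grab(n); np.savez("/tmp/h"+n,im=im,d=d,K=K,D=D,M=M)
    if n=="side": o=cv2.resize(im[190:340,190:390],(768,576))
    cv2.imwrite(f"pics/g{n}.png",o if n=="side" else im)
E
```

```text
hover
t 7.13 tcp [ 0.5106 -0.1259  0.1341] q [ 0.08  0.56  1.8  -0.86  1.01  0.58]
  d cm [3.03 0.03 3.78] w [-0.002 -0.005  0.005]
```

View pics/gside.png

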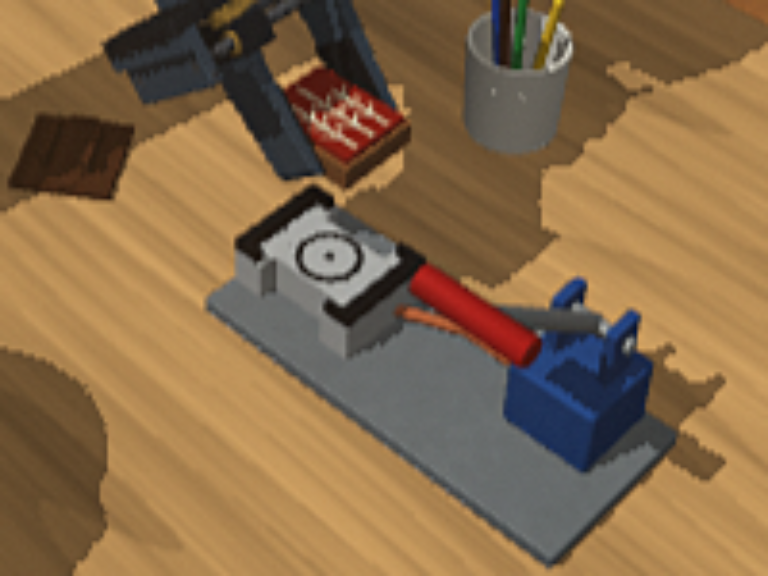

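Side view: the block is held level with the red face up at crop (350,125), above and beyond the empty pocket at (330,255). I measure its offset from the pocket within the same camera.

```bash
python3 - <<'E'
from h import *
X=np.array([np.cos(YAW),np.sin(YAW)]);Y=np.array([-X[1],X[0]])
im,d,K,D,M=grab("scene"); np.savez("/tmp/hscene",im=im,d=d,K=K,D=D,M=M)
for n,pk in [("side",(.5092,-.1191)),("scene",(.5119,-.1177)),("wrist",(.5102,-.1195))]:
    z=np.load(f"/tmp/h{n}.npz");im=z["im"];W=world(z["d"],z["K"],z["D"],z["M"])
    b,g,rr=[im[...,i].astype(int) for i in range(3)]
    L=np.dstack([(W[...,:2]-pk)@X,(W[...,:2]-pk)@Y,W[...,2]])
    near=(abs(L[...,0])<.06)&(abs(L[...,1])<.07)&(L[...,2]>.12)&(L[...,2]<.18)
    m=near&(rr>70)&(rr>2*g)&(rr>2*b)
    m=cv2.morphologyEx(m.astype(np.uint8),cv2.MORPH_CLOSE,np.ones((7,7)))>0
    P=L[m&near]
    if len(P)<20: print(n,len(P));continue
    print(n,len(P),"x,y,z pct",np.percentile(P*1000,[1,50,99],axis=0).round(1).tolist(),cv2.minAreaRect((P[:,:2]*1000).astype(np.float32)))
    A=np.c_[P[:,:2],np.ones(len(P))];print("  slope",np.linalg.lstsq(A,P[:,2],rcond=None)[0].round(4))
E
```

```text
side 422 x,y,z pct [[-25.0, -32.8, 155.6], [0.4, -6.6, 159.8], [24.6, 32.1, 162.3]] ((0.22739028930664062, -0.02036285400390625), (66.6615219116211, 51.52096176147461), 89.60212707519531)
  slope [0.0062 0.007  0.1598]
scene 201 x,y,z pct [[-27.4, -32.6, 153.1], [-6.7, -18.4, 158.9], [25.3, 22.8, 162.8]] ((-4.556606292724609, -4.701000213623047), (56.91605758666992, 61.02631759643555), 89.8913803100586)
  slope [0.0137 0.0394 0.1592]
wrist 2432 x,y,z pct [[-23.5, 8.4, 157.0], [0.8, 30.3, 160.4], [24.7, 35.6, 161.0]] ((0.7102146148681641, 20.650869369506836), (31.67898941040039, 49.555755615234375), 88.99253845214844)
  slope [ 0.0019 -0.0712  0.1619]
```

>>> arm_command(plan=[{"gripper": 4.5,"tx": 1.9,"ty": 0,"tz": 2.3,"wx": 0,"wy": -0.004,"wz": 0.004},{"gripper": 4.5,"tx": 3.2,"ty": 0,"tz": 3.85,"wx": 0,"wy": -0.004,"wz": 0.004},{"gripper": 4.5,"tx": 4.4,"ty": 0,"tz": 5.3,"wx": 0,"wy": -0.004,"wz": 0.004},{"gripper": 4.5,"tx": 4.98,"ty": 0,"tz": 6,"wx": 0,"wy": -0.004,"wz": 0.004},{"gripper": 4.5,"tx": 4.98,"ty": 0,"tz": 6,"wx": 0,"wy": -0.004,"wz": 0.004},{"gripper": 4.5,"tx": 4.98,"ty": 0,"tz": 6,"wx": 0,"wy": -0.004,"wz": 0.004},{"gripper": 4.5,"tx": 4.98,"ty": 0,"tz": 6,"wx": 0,"wy": -0.004,"wz": 0.004}])

```text
t: 7.87
eef_pos: [0.5104, -0.1266, 0.0565]
eef_rot: [-3.137, 0.697, 1.632]
wrist_force: [0.3, -0.2, -0.0]
opening: 0.611
gripper_force: 30.0
```

```bash
python3 - <<'E'
from h import *
p,R=place(PK,YAW,0); print(p); mv(p,R)
X=np.array([np.cos(YAW),np.sin(YAW)]);Y=np.array([-X[1],X[0]])
im,d,K,D,M=grab("side"); pk=(.5092,-.1191); W=world(d,K,D,M)
b,g,rr=[im[...,i].astype(int) for i in range(3)]
L=np.dstack([(W[...,:2]-pk)@X,(W[...,:2]-pk)@Y,W[...,2]])
near=(abs(L[...,0])<.06)&(abs(L[...,1])<.07)&(L[...,2]>.06)&(L[...,2]<.11)
m=near&(rr>70)&(rr>2*g)&(rr>2*b)
m=cv2.morphologyEx(m.astype(np.uint8),cv2.MORPH_CLOSE,np.ones((7,7)))>0
P=L[m&near];print(len(P),np.median(P[:,2]),cv2.minAreaRect((P[:,:2]*1000).astype(np.float32)))
A=np.c_[P[:,:2],np.ones(len(P))];print("  slope",np.linalg.lstsq(A,P[:,2],rcond=None)[0].round(4))
cv2.imwrite("pics/i.png",cv2.resize(im[200:300,220:340],(720,600),interpolation=cv2.INTER_CUBIC))
E
```

```text
[ 0.51065002 -0.12680412  0.03567977]
t 7.87 tcp [ 0.5104 -0.1266  0.0565] q [ 0.08  0.7   1.84 -0.97  0.9   0.76]
  d cm [1.32 0.03 1.6 ] w [-0.002 -0.     0.001]
403 0.08210947992638817 ((0.2671031951904297, -0.6862640380859375), (66.19782257080078, 50.823699951171875), 88.78833770751953)
  slope [ 0.0139 -0.0043  0.082 ]
```

View pics/i.png

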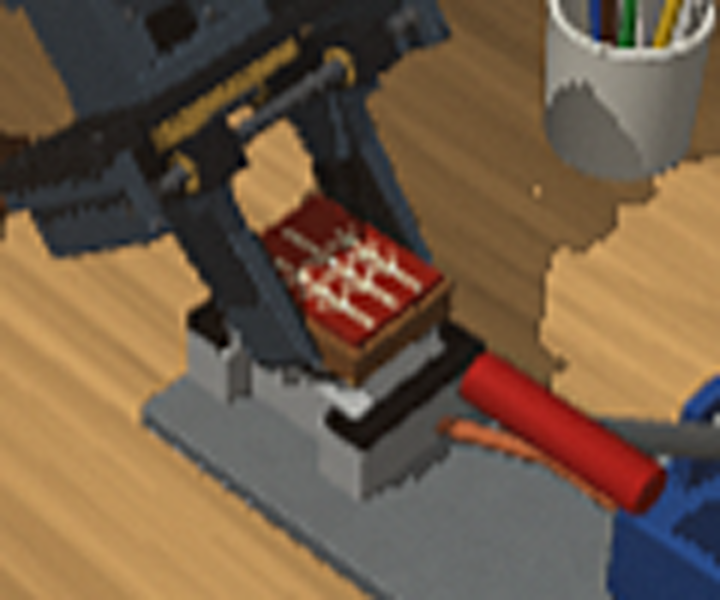

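The block at (370,285) lines up over the pocket, about 21 mm up. I lower it gently.

>>> arm_command(plan=[{"gripper": 4.5,"tx": 0.4,"ty": 0.03,"tz": 0.48,"wx": 0,"wy": 0,"wz": 0},{"gripper": 4.5,"tx": 0.7,"ty": 0.03,"tz": 0.84,"wx": 0,"wy": 0,"wz": 0},{"gripper": 4.5,"tx": 0.9,"ty": 0.03,"tz": 1.08,"wx": 0,"wy": 0,"wz": 0},{"gripper": 4.5,"tx": 1.0,"ty": 0.03,"tz": 1.2,"wx": 0,"wy": 0,"wz": 0},{"gripper": 4.5,"tx": 1.09,"ty": 0.03,"tz": 1.31,"wx": 0,"wy": 0,"wz": 0},{"gripper": 4.5,"tx": 1.15,"ty": 0.03,"tz": 1.38,"wx": 0,"wy": 0,"wz": 0},{"gripper": 4.5,"tx": 1.2,"ty": 0.03,"tz": 1.44,"wx": 0,"wy": 0,"wz": 0},{"gripper": 4.5,"tx": 1.2,"ty": 0.03,"tz": 1.44,"wx": 0,"wy": 0,"wz": 0}])

```text
t: 8.58
eef_pos: [0.5101, -0.1268, 0.0366]
eef_rot: [-3.135, 0.697, 1.632]
wrist_force: [0.6, -0.1, -1.2]
opening: 0.61
gripper_force: 30.0
```

>>> arm_command(plan=[{"gripper": 4.5,"tx": 0.03,"ty": 0,"tz": 0.04,"wx": 0,"wy": 0,"wz": 0},{"gripper": 4.5,"tx": 0.06,"ty": 0,"tz": 0.08,"wx": 0,"wy": 0,"wz": 0},{"gripper": 4.5,"tx": 0.09,"ty": 0,"tz": 0.12,"wx": 0,"wy": 0,"wz": 0},{"gripper": 4.5,"tx": 0.09,"ty": 0,"tz": 0.12,"wx": 0,"wy": 0,"wz": 0}])

```text
t: 8.92
eef_pos: [0.5102, -0.127, 0.0357]
eef_rot: [-3.136, 0.698, 1.632]
wrist_force: [-0.3, 2.3, 6.1]
opening: 0.613
gripper_force: 30.0
```

Contact at about 6 N, exactly at the expected home height. I release.

>>> arm_command(plan=[{"gripper": 8,"tx": -0.02,"ty": 0,"tz": -0.02,"wx": 0,"wy": 0,"wz": 0},{"gripper": 8,"tx": -0.02,"ty": 0,"tz": -0.02,"wx": 0,"wy": 0,"wz": 0},{"gripper": 8,"tx": -0.02,"ty": 0,"tz": -0.02,"wx": 0,"wy": 0,"wz": 0},{"gripper": 8,"tx": -0.02,"ty": 0,"tz": -0.02,"wx": 0,"wy": 0,"wz": 0},{"gripper": 8,"tx": -0.02,"ty": 0,"tz": -0.02,"wx": 0,"wy": 0,"wz": 0}])

```text
t: 9.33
eef_pos: [0.5101, -0.127, 0.0355]
eef_rot: [-3.135, 0.697, 1.632]
wrist_force: [-0.1, -0.4, -0.1]
opening: 0.872
gripper_force: 0.0
```

```bash
cat > chk.py <<'E'
from h import *
X=np.array([np.cos(YAW),np.sin(YAW)]);Y=np.array([-X[1],X[0]])
im,d,K,D,M=grab("side"); pk=(.5092,-.1191); W=world(d,K,D,M)
b,g,rr=[im[...,i].astype(int) for i in range(3)]
L=np.dstack([(W[...,:2]-pk)@X,(W[...,:2]-pk)@Y,W[...,2]])
near=(abs(L[...,0])<.05)&(abs(L[...,1])<.06)&(L[...,2]>.045)&(L[...,2]<.1)
m=near&(rr>70)&(rr>2*g)&(rr>2*b)
m=cv2.morphologyEx(m.astype(np.uint8),cv2.MORPH_CLOSE,np.ones((7,7)))>0
P=L[m&near];print(len(P),np.median(P[:,2]),cv2.minAreaRect((P[:,:2]*1000).astype(np.float32)))
A=np.c_[P[:,:2],np.ones(len(P))];print("  slope",np.linalg.lstsq(A,P[:,2],rcond=None)[0].round(4))
E
python3 chk.py; python3 -c "
from h import *
s=status.get_state();print(s['opening'],s['wrist_force'])
R=Ro.from_euler('xyz',s['eef_rot']).as_matrix();mv(np.array(s['eef_pos'])-R[:,2]*.12,R)"
```

```text
445 0.06148873985698389 ((-0.8867359161376953, -1.7871856689453125), (66.14441680908203, 52.75437545776367), 87.33953857421875)
  slope [0.0124 0.0038 0.0615]
0.8772204360742445 [-0.37100974 -0.34395723 -0.31504719]
t 9.38 tcp [ 0.5101 -0.1269  0.0355] q [ 0.08  0.75  1.85 -1.    0.87  0.81]
  d cm [  0.  -0. -12.] w [ 0. -0.  0.]
```

Block home: face at 61.5 mm (nominal 61) and level. I retract along the tool axis, then go above the lever handle with the gripper shut.

>>> arm_command(plan=[{"gripper": 8,"tx": 0,"ty": 0,"tz": -1,"wx": 0,"wy": 0,"wz": 0},{"gripper": 8,"tx": 0,"ty": 0,"tz": -3,"wx": 0,"wy": 0,"wz": 0},{"gripper": 8,"tx": 0,"ty": 0,"tz": -6,"wx": 0,"wy": 0,"wz": 0},{"gripper": 8,"tx": 0,"ty": 0,"tz": -10,"wx": 0,"wy": 0,"wz": 0},{"gripper": 5,"tx": -2,"ty": 0,"tz": -13,"wx": 0,"wy": 0.12,"wz": 0},{"gripper": 3,"tx": -4,"ty": 0,"tz": -15,"wx": 0,"wy": 0.24,"wz": 0},{"gripper": 0,"tx": -6,"ty": 0,"tz": -15,"wx": 0,"wy": 0.36,"wz": 0},{"gripper": 0,"tx": -6,"ty": 0,"tz": -15,"wx": 0,"wy": 0.48,"wz": 0},{"gripper": 0,"tx": -6,"ty": 0,"tz": -15,"wx": 0,"wy": 0.6,"wz": 0},{"gripper": 0,"tx": -6,"ty": 0,"tz": -15,"wx": 0,"wy": 0.697,"wz": 0}])

```text
t: 10.22
eef_pos: [0.5093, -0.0759, 0.1917]
eef_rot: [3.14, -0.001, 1.63]
wrist_force: [-0.6, 0.9, -0.9]
opening: 0.469
gripper_force: 0.0
```

```bash
python3 chk.py; python3 - <<'E'
from h import *
mv([.433,-.293,.225],frame(YAW,0))
im,d,K,D,M=grab("side"); cv2.imwrite("pics/j.png",cv2.resize(im[200:340,220:400],(770,600),interpolation=cv2.INTER_CUBIC))
E
```

```text
463 0.061379434490395623 ((-1.845682144165039, -0.4039802551269531), (67.04808044433594, 51.82764434814453), 89.56916809082031)
  slope [0.0124 0.0071 0.0613]
t 10.27 tcp [ 0.5099 -0.0779  0.1914] q [-0.28  0.37  1.64  0.01  1.13 -0.34]
  d cm [-20.99  -8.92  -3.63] w [ 0.002 -0.011  0.   ]
```

View pics/j.png

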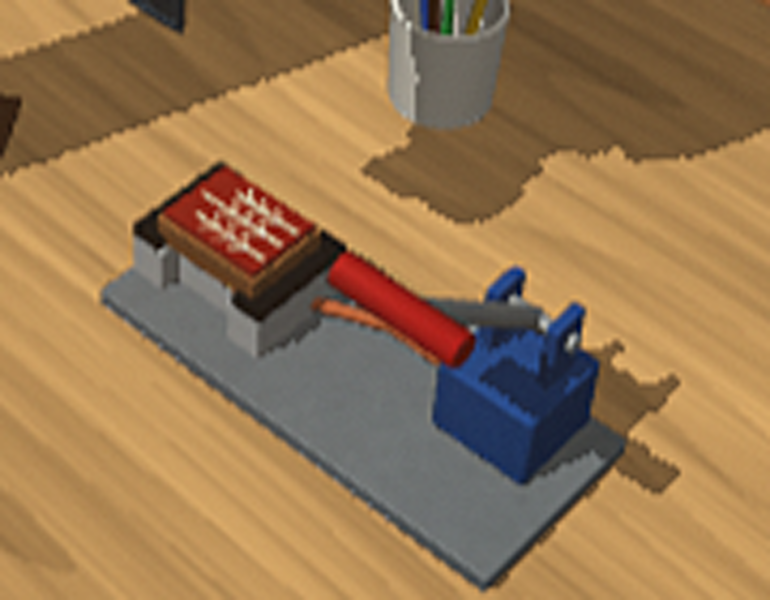

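The block lies home at (240,225), red face up. The lever's red bar is at (400,305). I move above it.

>>> arm_command(plan=[{"gripper": 0,"tx": -2,"ty": -1,"tz": -3.6,"wx": 0,"wy": -0.011,"wz": 0},{"gripper": 0,"tx": -21,"ty": -8.9,"tz": -3.6,"wx": 0,"wy": -0.011,"wz": 0},{"gripper": 0,"tx": -21,"ty": -8.9,"tz": -3.6,"wx": 0,"wy": -0.011,"wz": 0},{"gripper": 0,"tx": -21,"ty": -8.9,"tz": -3.6,"wx": 0,"wy": -0.011,"wz": 0},{"gripper": 0,"tx": -21,"ty": -8.9,"tz": -3.6,"wx": 0,"wy": -0.011,"wz": 0},{"gripper": 0,"tx": -21,"ty": -8.9,"tz": -3.6,"wx": 0,"wy": -0.011,"wz": 0},{"gripper": 0,"tx": -21,"ty": -8.9,"tz": -3.6,"wx": 0,"wy": -0.011,"wz": 0},{"gripper": 0,"tx": -21,"ty": -8.9,"tz": -3.6,"wx": 0,"wy": -0.011,"wz": 0},{"gripper": 0,"tx": -21,"ty": -8.9,"tz": -3.6,"wx": 0,"wy": -0.011,"wz": 0},{"gripper": 0,"tx": -21,"ty": -8.9,"tz": -3.6,"wx": 0,"wy": -0.011,"wz": 0}])

```text
t: 11.15
eef_pos: [0.4317, -0.2897, 0.2265]
eef_rot: [-3.136, 0.016, 1.63]
wrist_force: [-0.1, 0.3, -0.0]
opening: 0.005
gripper_force: 0.0
```

```bash
python3 - <<'E'
from h import *
s=status.get_state(); print(s["opening"],Ro.from_euler("xyz",s["eef_rot"]).as_matrix().round(3).tolist())
X=np.array([np.cos(YAW),np.sin(YAW),0]);H=np.array([.433,-.293,0]);F=frame(YAW,0)
piv=H+X*.15*np.cos(np.radians(40))
for q in [-.03,.2,.4,.6,.7,.75]:
    e=np.radians(40)-max(q,0); p=piv-X*.15*np.cos(e)+np.array([0,0,.09+.15*np.sin(e)+.009+(0.01 if q<0 else 0)]); print(q,p.round(4));mv(p,F)
E
```

```text
0.00475004858338701 [[-0.059, 0.998, -0.005], [0.998, 0.059, -0.016], [-0.016, -0.006, -1.0]]
-0.03 [ 0.433  -0.293   0.2054]
t 11.15 tcp [ 0.4317 -0.2897  0.2265] q [-0.7   0.33  1.59 -0.02  1.22 -0.75]
  d cm [-0.31  0.12  2.11] w [-0.005  0.016  0.001]
0.2 [ 0.4162 -0.294   0.1707]
t 11.15 tcp [ 0.4317 -0.2897  0.2265] q [-0.7   0.33  1.59 -0.02  1.22 -0.75]
  d cm [-0.25 -1.55  5.59] w [-0.005  0.016  0.001]
0.4 [ 0.4046 -0.2946  0.1431]
t 11.15 tcp [ 0.4317 -0.2897  0.2265] q [-0.7   0.33  1.59 -0.02  1.22 -0.75]
  d cm [-0.2  -2.69  8.36] w [-0.005  0.016  0.001]
0.6 [ 0.3987 -0.295   0.1137]
t 11.15 tcp [ 0.4317 -0.2897  0.2265] q [-0.7   0.33  1.59 -0.02  1.22 -0.75]
  d cm [-0.16 -3.26 11.3 ] w [-0.005  0.016  0.001]
0.7 [ 0.398  -0.295   0.0987]
t 11.15 tcp [ 0.4317 -0.2897  0.2265] q [-0.7   0.33  1.59 -0.02  1.22 -0.75]
  d cm [-0.13 -3.33 12.8 ] w [-0.005  0.016  0.001]
0.75 [ 0.3982 -0.295   0.0912]
t 11.15 tcp [ 0.4317 -0.2897  0.2265] q [-0.7   0.33  1.59 -0.02  1.22 -0.75]
  d cm [-0.12 -3.3  13.55] w [-0.005  0.016  0.001]
```

>>> arm_command(plan=[{"gripper": 0,"tx": -0.3,"ty": 0.1,"tz": 1.8,"wx": 0,"wy": 0.016,"wz": 0},{"gripper": 0,"tx": -0.3,"ty": 0,"tz": 3,"wx": 0,"wy": 0.016,"wz": 0},{"gripper": 0,"tx": -0.3,"ty": -0.8,"tz": 4.4,"wx": 0,"wy": 0.016,"wz": 0},{"gripper": 0,"tx": -0.25,"ty": -1.5,"tz": 5.6,"wx": 0,"wy": 0.016,"wz": 0},{"gripper": 0,"tx": -0.2,"ty": -2.2,"tz": 7,"wx": 0,"wy": 0.016,"wz": 0},{"gripper": 0,"tx": -0.2,"ty": -2.7,"tz": 8.4,"wx": 0,"wy": 0.016,"wz": 0},{"gripper": 0,"tx": -0.2,"ty": -3,"tz": 9.8,"wx": 0,"wy": 0.016,"wz": 0},{"gripper": 0,"tx": -0.2,"ty": -3.25,"tz": 11.2,"wx": 0,"wy": 0.016,"wz": 0},{"gripper": 0,"tx": -0.15,"ty": -3.3,"tz": 12.6,"wx": 0,"wy": 0.016,"wz": 0},{"gripper": 0,"tx": -0.15,"ty": -3.3,"tz": 12.6,"wx": 0,"wy": 0.016,"wz": 0}])

```text
t: 11.98
eef_pos: [0.3975, -0.295, 0.0992]
eef_rot: [-3.134, -0.001, 1.63]
wrist_force: [-5.0, 0.2, 9.1]
opening: 0.003
gripper_force: 4.0
```

>>> arm_command(plan=[{"gripper": 0,"tx": 0,"ty": 0,"tz": 0.3,"wx": 0,"wy": 0,"wz": 0},{"gripper": 0,"tx": 0,"ty": 0,"tz": 0.5,"wx": 0,"wy": 0,"wz": 0},{"gripper": 0,"tx": 0,"ty": 0,"tz": 0.6,"wx": 0,"wy": 0,"wz": 0},{"gripper": 0,"tx": 0,"ty": 0,"tz": 0.7,"wx": 0,"wy": 0,"wz": 0},{"gripper": 0,"tx": 0,"ty": 0,"tz": 0.7,"wx": 0,"wy": 0,"wz": 0}])

```text
t: 12.4
eef_pos: [0.3979, -0.2951, 0.0941]
eef_rot: [-3.135, -0.001, 1.63]
wrist_force: [-6.8, 1.3, 8.8]
opening: 0.002
gripper_force: 4.2
```

>>> arm_command(plan=[{"gripper": 0,"tx": 0,"ty": 0,"tz": 0.15,"wx": 0,"wy": 0,"wz": 0},{"gripper": 0,"tx": 0,"ty": 0,"tz": 0.25,"wx": 0,"wy": 0,"wz": 0},{"gripper": 0,"tx": 0,"ty": 0,"tz": 0.35,"wx": 0,"wy": 0,"wz": 0},{"gripper": 0,"tx": 0,"ty": 0,"tz": 0.35,"wx": 0,"wy": 0,"wz": 0}])

```text
t: 12.73
eef_pos: [0.398, -0.2951, 0.0909]
eef_rot: [-3.136, -0.0, 1.63]
wrist_force: [-7.4, 2.8, 17.2]
opening: 0.007
gripper_force: 8.3
```

>>> arm_command(plan=[{"gripper": 0,"tx": 0,"ty": 0,"tz": 0.08,"wx": 0,"wy": 0,"wz": 0},{"gripper": 0,"tx": 0,"ty": 0,"tz": 0.1,"wx": 0,"wy": 0,"wz": 0},{"gripper": 0,"tx": 0,"ty": 0,"tz": 0.1,"wx": 0,"wy": 0,"wz": 0}])

```text
t: 12.98
eef_pos: [0.398, -0.2952, 0.0904]
eef_rot: [-3.136, -0.0, 1.63]
wrist_force: [-9.9, 5.0, 26.7]
opening: 0.005
gripper_force: 13.3
```

```bash
python3 - <<'E'
from h import *
mv([.4317,-.2925,.2135],frame(YAW,0))
E
```

```text
t 12.98 tcp [ 0.398  -0.2952  0.0904] q [-0.76  0.49  1.8  -0.01  0.86 -0.81]
  d cm [  0.07   3.31 -12.33] w [-0.006 -0.     0.002]
```

Bottom stop reached (27 N). I let it up along the arc and wait.

>>> arm_command(plan=[{"gripper": 0,"tx": 0,"ty": 0,"tz": -2,"wx": 0,"wy": 0,"wz": 0},{"gripper": 0,"tx": 0,"ty": 0.3,"tz": -4,"wx": 0,"wy": 0,"wz": 0},{"gripper": 0,"tx": 0,"ty": 1,"tz": -6,"wx": 0,"wy": 0,"wz": 0},{"gripper": 0,"tx": 0,"ty": 1.9,"tz": -8.2,"wx": 0,"wy": 0,"wz": 0},{"gripper": 0,"tx": 0,"ty": 2.7,"tz": -10.2,"wx": 0,"wy": 0,"wz": 0},{"gripper": 0,"tx": 0,"ty": 3.3,"tz": -12.4,"wx": 0,"wy": 0,"wz": 0},{"gripper": 0,"tx": 0,"ty": 3.3,"tz": -12.4,"wx": 0,"wy": 0,"wz": 0},{"gripper": 0,"tx": 0,"ty": 3.3,"tz": -12.4,"wx": 0,"wy": 0,"wz": 0},{"gripper": 0,"tx": 0,"ty": 3.3,"tz": -12.4,"wx": 0,"wy": 0,"wz": 0},{"gripper": 0,"tx": 0,"ty": 3.3,"tz": -12.4,"wx": 0,"wy": 0,"wz": 0}])

```text
t: 13.82
eef_pos: [0.4311, -0.2938, 0.2123]
eef_rot: [-3.136, -0.001, 1.629]
wrist_force: [-0.6, -0.3, 0.2]
opening: 0.004
gripper_force: 0.0
```

>>> arm_command(plan=[{"gripper": 0,"tx": 0,"ty": 0,"tz": 0,"wx": 0,"wy": 0,"wz": 0},{"gripper": 0,"tx": 0,"ty": 0,"tz": 0,"wx": 0,"wy": 0,"wz": 0},{"gripper": 0,"tx": 0,"ty": 0,"tz": 0,"wx": 0,"wy": 0,"wz": 0},{"gripper": 0,"tx": 0,"ty": 0,"tz": 0,"wx": 0,"wy": 0,"wz": 0},{"gripper": 0,"tx": 0,"ty": 0,"tz": 0,"wx": 0,"wy": 0,"wz": 0},{"gripper": 0,"tx": 0,"ty": 0,"tz": 0,"wx": 0,"wy": 0,"wz": 0},{"gripper": 0,"tx": 0,"ty": 0,"tz": 0,"wx": 0,"wy": 0,"wz": 0},{"gripper": 0,"tx": 0,"ty": 0,"tz": 0,"wx": 0,"wy": 0,"wz": 0},{"gripper": 0,"tx": 0,"ty": 0,"tz": 0,"wx": 0,"wy": 0,"wz": 0},{"gripper": 0,"tx": 0,"ty": 0,"tz": 0,"wx": 0,"wy": 0,"wz": 0}])

```text
t: 14.65
eef_pos: [0.4315, -0.2948, 0.2131]
eef_rot: [-3.137, -0.0, 1.628]
wrist_force: [0.9, -0.1, -0.4]
opening: 0.006
gripper_force: 0.0
```

```bash
cat > lev.py <<'E'
from h import *
for n in ["side","scene"]:
    im,d,K,D,M=grab(n);W=world(d,K,D,M);b,g,rr=[im[...,i].astype(int) for i in range(3)]
    h=(rr>70)&(rr>2.2*g)&(rr>2.2*b)&(abs(W[...,0]-.43)<.07)&(abs(W[...,1]+.29)<.06)&(W[...,2]>.05)
    P=W[h];print(n,len(P),np.percentile(P,[1,50,99],axis=0).round(4).tolist())
print(status.get_state()["eef_pos"],status.get_state()["wrist_force"])
E
python3 lev.py
```

```text
side 288 [[0.4229, -0.3288, 0.1811], [0.4283, -0.3026, 0.1922], [0.4398, -0.2624, 0.1972]]
scene 164 [[0.4298, -0.3241, 0.1837], [0.4389, -0.2902, 0.1926], [0.4447, -0.2583, 0.198]]
[ 0.43146235 -0.29476254  0.21305457] [-0.36815155  0.15787627  0.60124627]
```

Lever fully up again. Stroke 2.

>>> arm_command(plan=[{"gripper": 0,"tx": 0,"ty": 0,"tz": 1.6,"wx": 0,"wy": 0,"wz": 0},{"gripper": 0,"tx": 0,"ty": -0.8,"tz": 3,"wx": 0,"wy": 0,"wz": 0},{"gripper": 0,"tx": 0,"ty": -1.6,"tz": 4.4,"wx": 0,"wy": 0,"wz": 0},{"gripper": 0,"tx": 0,"ty": -2.2,"tz": 5.8,"wx": 0,"wy": 0,"wz": 0},{"gripper": 0,"tx": 0,"ty": -2.7,"tz": 7.2,"wx": 0,"wy": 0,"wz": 0},{"gripper": 0,"tx": 0,"ty": -3,"tz": 8.6,"wx": 0,"wy": 0,"wz": 0},{"gripper": 0,"tx": 0,"ty": -3.25,"tz": 10,"wx": 0,"wy": 0,"wz": 0},{"gripper": 0,"tx": 0,"ty": -3.35,"tz": 11.2,"wx": 0,"wy": 0,"wz": 0},{"gripper": 0,"tx": 0,"ty": -3.35,"tz": 11.8,"wx": 0,"wy": 0,"wz": 0},{"gripper": 0,"tx": 0,"ty": -3.35,"tz": 12,"wx": 0,"wy": 0,"wz": 0}])

```text
t: 15.58
eef_pos: [0.3966, -0.2966, 0.0925]
eef_rot: [-3.135, -0.001, 1.628]
wrist_force: [-6.2, -0.5, 9.8]
opening: 0.004
gripper_force: 4.4
```

>>> arm_command(plan=[{"gripper": 0,"tx": 0,"ty": 0,"tz": 0.15,"wx": 0,"wy": 0,"wz": 0},{"gripper": 0,"tx": 0,"ty": 0,"tz": 0.25,"wx": 0,"wy": 0,"wz": 0},{"gripper": 0,"tx": 0,"ty": 0,"tz": 0.33,"wx": 0,"wy": 0,"wz": 0},{"gripper": 0,"tx": 0,"ty": 0,"tz": 0.36,"wx": 0,"wy": 0,"wz": 0},{"gripper": 0,"tx": 0,"ty": 0,"tz": 0.36,"wx": 0,"wy": 0,"wz": 0}])

```text
t: 16.0
eef_pos: [0.3967, -0.2966, 0.0904]
eef_rot: [-3.136, 0.0, 1.628]
wrist_force: [-10.0, 1.7, 27.2]
opening: 0.005
gripper_force: 13.3
```

Bottom stop reached (27 N). I let it up.

>>> arm_command(plan=[{"gripper": 0,"tx": 0,"ty": 0,"tz": -2,"wx": 0,"wy": 0,"wz": 0},{"gripper": 0,"tx": 0,"ty": 0.3,"tz": -4,"wx": 0,"wy": 0,"wz": 0},{"gripper": 0,"tx": 0,"ty": 1,"tz": -6,"wx": 0,"wy": 0,"wz": 0},{"gripper": 0,"tx": 0,"ty": 1.9,"tz": -8.2,"wx": 0,"wy": 0,"wz": 0},{"gripper": 0,"tx": 0,"ty": 2.7,"tz": -10.2,"wx": 0,"wy": 0,"wz": 0},{"gripper": 0,"tx": 0,"ty": 3.4,"tz": -12.4,"wx": 0,"wy": 0,"wz": 0},{"gripper": 0,"tx": 0,"ty": 3.4,"tz": -12.4,"wx": 0,"wy": 0,"wz": 0},{"gripper": 0,"tx": 0,"ty": 3.4,"tz": -12.4,"wx": 0,"wy": 0,"wz": 0},{"gripper": 0,"tx": 0,"ty": 3.4,"tz": -12.4,"wx": 0,"wy": 0,"wz": 0},{"gripper": 0,"tx": 0,"ty": 3.4,"tz": -12.4,"wx": 0,"wy": 0,"wz": 0}])

```text
t: 16.83
eef_pos: [0.4313, -0.2943, 0.2125]
eef_rot: [-3.135, -0.001, 1.628]
wrist_force: [-0.9, -0.1, -0.2]
opening: 0.01
gripper_force: 0.0
```

>>> arm_command(plan=[{"gripper": 0,"tx": 0,"ty": 0,"tz": 0,"wx": 0,"wy": 0,"wz": 0},{"gripper": 0,"tx": 0,"ty": 0,"tz": 0,"wx": 0,"wy": 0,"wz": 0},{"gripper": 0,"tx": 0,"ty": 0,"tz": 0,"wx": 0,"wy": 0,"wz": 0},{"gripper": 0,"tx": 0,"ty": 0,"tz": 0,"wx": 0,"wy": 0,"wz": 0},{"gripper": 0,"tx": 0,"ty": 0,"tz": 0,"wx": 0,"wy": 0,"wz": 0},{"gripper": 0,"tx": 0,"ty": 0,"tz": 0,"wx": 0,"wy": 0,"wz": 0},{"gripper": 0,"tx": 0,"ty": 0,"tz": 0,"wx": 0,"wy": 0,"wz": 0},{"gripper": 0,"tx": 0,"ty": 0,"tz": 0,"wx": 0,"wy": 0,"wz": 0},{"gripper": 0,"tx": 0,"ty": 0,"tz": 0,"wx": 0,"wy": 0,"wz": 0},{"gripper": 0,"tx": 0,"ty": 0,"tz": 0,"wx": 0,"wy": 0,"wz": 0}])

```text
t: 17.67
eef_pos: [0.432, -0.2947, 0.2135]
eef_rot: [-3.137, -0.0, 1.628]
wrist_force: [-0.4, -0.5, 0.2]
opening: 0.005
gripper_force: 0.0
```

```bash
python3 lev.py
```

```text
side 292 [[0.4228, -0.3287, 0.1822], [0.4282, -0.3018, 0.1926], [0.439, -0.2618, 0.197]]
scene 161 [[0.4308, -0.3248, 0.1851], [0.4389, -0.2912, 0.1929], [0.445, -0.2585, 0.1976]]
[ 0.43200659 -0.29471666  0.21347493] [ 0.43100042 -0.14729403 -0.10636504]
```

Lever fully up. Stroke 3.

>>> arm_command(plan=[{"gripper": 0,"tx": 0,"ty": 0,"tz": 1.6,"wx": 0,"wy": 0,"wz": 0},{"gripper": 0,"tx": 0,"ty": -0.8,"tz": 3,"wx": 0,"wy": 0,"wz": 0},{"gripper": 0,"tx": 0,"ty": -1.6,"tz": 4.4,"wx": 0,"wy": 0,"wz": 0},{"gripper": 0,"tx": 0,"ty": -2.2,"tz": 5.8,"wx": 0,"wy": 0,"wz": 0},{"gripper": 0,"tx": 0,"ty": -2.7,"tz": 7.2,"wx": 0,"wy": 0,"wz": 0},{"gripper": 0,"tx": 0,"ty": -3,"tz": 8.6,"wx": 0,"wy": 0,"wz": 0},{"gripper": 0,"tx": 0,"ty": -3.25,"tz": 10,"wx": 0,"wy": 0,"wz": 0},{"gripper": 0,"tx": 0,"ty": -3.4,"tz": 11.2,"wx": 0,"wy": 0,"wz": 0},{"gripper": 0,"tx": 0,"ty": -3.4,"tz": 11.8,"wx": 0,"wy": 0,"wz": 0},{"gripper": 0,"tx": 0,"ty": -3.4,"tz": 12,"wx": 0,"wy": 0,"wz": 0}])

```text
t: 18.6
eef_pos: [0.3967, -0.2967, 0.0929]
eef_rot: [-3.135, -0.001, 1.628]
wrist_force: [-5.9, -0.7, 8.9]
opening: 0.009
gripper_force: 4.4
```

>>> arm_command(plan=[{"gripper": 0,"tx": 0,"ty": 0,"tz": 0.15,"wx": 0,"wy": 0,"wz": 0},{"gripper": 0,"tx": 0,"ty": 0,"tz": 0.25,"wx": 0,"wy": 0,"wz": 0},{"gripper": 0,"tx": 0,"ty": 0,"tz": 0.35,"wx": 0,"wy": 0,"wz": 0},{"gripper": 0,"tx": 0,"ty": 0,"tz": 0.4,"wx": 0,"wy": 0,"wz": 0},{"gripper": 0,"tx": 0,"ty": 0,"tz": 0.4,"wx": 0,"wy": 0,"wz": 0}])

```text
t: 19.02
eef_pos: [0.3968, -0.2967, 0.0904]
eef_rot: [-3.136, 0.0, 1.628]
wrist_force: [-9.8, 2.4, 26.2]
opening: 0.004
gripper_force: 13.3
```

>>> arm_command(plan=[{"gripper": 0,"tx": 0,"ty": 0,"tz": -2,"wx": 0,"wy": 0,"wz": 0},{"gripper": 0,"tx": 0,"ty": 0.3,"tz": -4,"wx": 0,"wy": 0,"wz": 0},{"gripper": 0,"tx": 0,"ty": 1,"tz": -6,"wx": 0,"wy": 0,"wz": 0},{"gripper": 0,"tx": 0,"ty": 1.9,"tz": -8.2,"wx": 0,"wy": 0,"wz": 0},{"gripper": 0,"tx": 0,"ty": 2.7,"tz": -10.2,"wx": 0,"wy": 0,"wz": 0},{"gripper": 0,"tx": 0,"ty": 3.4,"tz": -12.4,"wx": 0,"wy": 0,"wz": 0},{"gripper": 0,"tx": 0,"ty": 3.4,"tz": -16,"wx": 0,"wy": 0,"wz": 0},{"gripper": 0,"tx": 0,"ty": 3.4,"tz": -18,"wx": 0,"wy": 0,"wz": 0},{"gripper": 0,"tx": 0,"ty": 3.4,"tz": -18,"wx": 0,"wy": 0,"wz": 0},{"gripper": 0,"tx": 0,"ty": 3.4,"tz": -18,"wx": 0,"wy": 0,"wz": 0}])

```text
t: 19.85
eef_pos: [0.4327, -0.295, 0.2703]
eef_rot: [-3.138, 0.002, 1.628]
wrist_force: [-0.1, 0.1, -0.9]
opening: 0.005
gripper_force: 0.0
```

>>> arm_command(plan=[{"gripper": 0,"tx": 0,"ty": 0,"tz": 0,"wx": 0,"wy": 0,"wz": 0},{"gripper": 0,"tx": 0,"ty": 0,"tz": 0,"wx": 0,"wy": 0,"wz": 0},{"gripper": 0,"tx": 0,"ty": 0,"tz": 0,"wx": 0,"wy": 0,"wz": 0},{"gripper": 0,"tx": 0,"ty": 0,"tz": 0,"wx": 0,"wy": 0,"wz": 0},{"gripper": 0,"tx": 0,"ty": 0,"tz": 0,"wx": 0,"wy": 0,"wz": 0},{"gripper": 0,"tx": 0,"ty": 0,"tz": 0,"wx": 0,"wy": 0,"wz": 0},{"gripper": 0,"tx": 0,"ty": 0,"tz": 0,"wx": 0,"wy": 0,"wz": 0},{"gripper": 0,"tx": 0,"ty": 0,"tz": 0,"wx": 0,"wy": 0,"wz": 0},{"gripper": 0,"tx": 0,"ty": 0,"tz": 0,"wx": 0,"wy": 0,"wz": 0},{"gripper": 0,"tx": 0,"ty": 0,"tz": 0,"wx": 0,"wy": 0,"wz": 0}])

```text
t: 20.68
eef_pos: [0.4323, -0.2947, 0.2695]
eef_rot: [-3.137, 0.0, 1.628]
wrist_force: [-0.4, 0.7, -0.4]
opening: 0.004
gripper_force: 0.0
```

```bash
python3 lev.py; python3 chk.py; python3 -c "
from h import *
im,*_=grab('side'); cv2.imwrite('pics/k.png',im[60:360,80:420])"
```

```text
side 340 [[0.4231, -0.3285, 0.1815], [0.4284, -0.2981, 0.1931], [0.4387, -0.2608, 0.1974]]
scene 172 [[0.4284, -0.3241, 0.184], [0.4388, -0.2913, 0.1931], [0.4457, -0.2584, 0.1969]]
[ 0.43224547 -0.29472567  0.26947006] [0.23650165 0.00480125 0.65881827]
467 0.06116915635774811 ((-1.1594867706298828, -0.633941650390625), (51.98649597167969, 69.00216674804688), 0.670232892036438)
  slope [ 0.0017 -0.0028  0.061 ]
```

View pics/k.png

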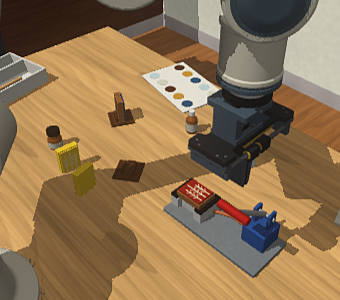

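The block is home and level at (195,190), the lever is up at (233,213), and the bystanders that can be seen are in place. The gripper touches nothing, so I hand in.

```bash
python3 -c "
from station import r
print(r.job_done())"
```

```text
the job is handed in; nothing more can be done
None
```

The red block lies flat and fully home in the pocket with its carved face up, set down at about 6 N and let go; the lever got three full strokes (bottom stop at about 27 N each time, back fully up each time), and I handed the job in at about 21 s with no verdict shown; I never went near the bystanders, though the gripper hid the pencil cup in the last picture.

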